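# Lay out the relay parts on the ruled mat

## Task

Lay out the dismantled relay on the ruled mat, each part upright in the middle of its square: first the contact block in the square directly behind the relay socket and the dust cover in the square directly behind the transformer (in either order; both with their long sides parallel to the mat's long sides), then the coil in the empty square between socket and transformer, and last the pole cap, knob up, centred on top of the coil. Behind means on the side away from the robot. Leave the pliers and the screwdriver where they lie.

Things in the scene. Friction and masses are not known exactly. Their poses are not given: they have to be found in the camera images.
- mat: Green mat, 200 (x) by 290 (y) by 3 mm thick, fixed to the table, ruled with white lines into 2 rows of 3 squares, 90 mm each. Origin: centre of its underside, at table height; its x axis points to the back row (away from the robot), y along its long side. The square centres lie at x = -45 (front row) and +45 (back row), y = -90, 0 and +90 mm; the mat's top is at 3 mm.
- socket: Relay socket: flat black block with two rows of round brass screws, 44 (x) by 64 (y) by 22 mm high, fixed in the left or right square of the mat's front row, square with the mat (same axes). Origin: centre of its underside, at the centre of its square, on the mat's top. The square behind it is centred 90 mm along its +x.
- transformer: Small mains transformer: upright steel core with a copper winding in the middle, 44 (x) by 60 (y) by 48 mm high, fixed in the other end square of the mat's front row, square with the mat (same axes). Origin: centre of its underside, at the centre of its square, on the mat's top. The square behind it is centred 90 mm along its +x.
- contacts_c (a point): The contact block, loose: grey plastic block with four brass contacts side by side on top; 30 (x, short side) by 60 (y, long side) by 32 mm high (plastic body the lower 22 mm, contacts 22 mm wide in x above it), about 0.12 kg. The point is its centre, half-way up (16 mm); z up. Stands at any yaw on the table.
- cover_c (a point): The dust cover, loose: plain white plastic box with rounded edges, 46 (x, short side) by 64 (y, long side) by 34 mm high, about 0.08 kg. The point is its centre, half-way up (17 mm); z up. Stands at any yaw on the table.
- coil_c (a point): The coil, loose: upright round bobbin of copper wire between two white flanges, 50 mm in diameter, 46 mm high, flat top, about 0.2 kg. The point is its centre, half-way up (23 mm); z along its axis, up.
- polecap_c (a point): The pole cap, loose: round bright steel disc 36 mm in diameter and 12 mm thick, with a round knob 20 mm in diameter and 10 mm high on top (22 mm high in all), about 0.1 kg. The point is on its axis, half-way up (11 mm); z up, towards the knob.
- pliers: Pliers with two red handles, lying loose on the table between robot and mat, about 165 mm long, 60 mm wide, 13 mm high. Origin on the table under the middle; x axis towards the jaws. Not to be moved.
- screwdriver: Screwdriver with an orange handle, lying loose on the table at the right of the mat between two of the part places, 170 mm long, handle 26 mm thick. Origin under the tool at about its middle; x axis towards the tip. Not to be moved.
There are look-alikes about, which are no part of the job. Leave any turquoise look-alike of the part that bears cover_c alone. What is shaped like the socket but red is not meant.

How it is judged (in metres and radians):
On the way, in this order (a step that is already met when the one before it is completed fails the run):
1. the contact block stands behind the socket and the dust cover behind the transformer, both released (x of contacts_c in the frame of socket between 0.077 and 0.103 m and y of contacts_c in the frame of socket between -0.013 and 0.013 m and height (world z) of contacts_c between 0.014 and 0.024 m and angle between each of contacts_c, cover_c's own z axis and vertical below 0.12 rad and angle between the y axis of each of contacts_c, cover_c and the y axis of mat, either way round below 0.22 rad and linear speed of each of contacts, cover below 0.02 m/s and angular speed of each of contacts, cover below 0.2 rad/s and x of cover_c in the frame of transformer between 0.077 and 0.103 m and y of cover_c in the frame of transformer between -0.013 and 0.013 m and height (world z) of cover_c between 0.015 and 0.025 m and contact force between the fingers and contacts below 0.05 N and contact force between the fingers and cover below 0.05 N), for 0.2 s.
2. the coil stands between socket and transformer, released (x of coil_c in the frame of mat between -0.058 and -0.032 m and y of coil_c in the frame of mat between -0.013 and 0.013 m and height (world z) of coil_c between 0.021 and 0.031 m and angle between coil_c's own z axis and vertical below 0.12 rad and linear speed of coil below 0.02 m/s and angular speed of coil below 0.2 rad/s and contact force between the fingers and coil below 0.05 N), for 0.2 s.
At the end, for the whole second after the job is handed in: Contact block behind socket and dust cover behind transformer, within 13 mm of the square centres per mat axis, long sides within 0.22 rad of the mat's; coil within 13 mm of the front middle square's centre; pole cap knob up on it within 9 mm of its axis; all upright, at rest, released (x of contacts_c in the frame of socket between 0.077 and 0.103 m and y of contacts_c in the frame of socket between -0.013 and 0.013 m and height (world z) of contacts_c between 0.014 and 0.024 m and angle between each of contacts_c, cover_c, coil_c, polecap_c's own z axis and vertical below 0.12 rad and angle between the y axis of each of contacts_c, cover_c and the y axis of mat, either way round below 0.22 rad and linear speed of each of contacts, cover, coil, polecap below 0.02 m/s and angular speed of each of contacts, cover, coil, polecap below 0.2 rad/s and x of cover_c in the frame of transformer between 0.077 and 0.103 m and y of cover_c in the frame of transformer between -0.013 and 0.013 m and height (world z) of cover_c between 0.015 and 0.025 m and x of coil_c in the frame of mat between -0.058 and -0.032 m and y of coil_c in the frame of mat between -0.013 and 0.013 m and height (world z) of coil_c between 0.021 and 0.031 m and horizontal distance between polecap_c and coil_c below 0.009 m and z of polecap_c in the frame of coil_c between 0.029 and 0.039 m); the robot touches nothing.
It fails at once if the pliers or the screwdriver moved by more than 15 mm (distance of any of pliers, screwdriver from where it was at the start of the episode above 0.015 m).
It also fails if it takes over 112 s, if anything falls off the work surface, if the arm or the gripper's body presses on something with over 40 N, if the wrist force passes 120 N, or if a joint passes its speed limit or range.

## Robot

A 6-joint arm with a two-finger parallel gripper is mounted at the origin on the work surface. World frame = base frame: x ahead of the robot, y to its left, z up, the work surface at z = 0. Lengths are in m, angles in degrees, forces in N, time in s.
With the tool pointing down it reaches from about 0.35 to 0.875 m from the base axis. Payload 4.2 kg.
Tool frame: the origin (TCP) lies at the very end of the fingers, on their centre line; the grasp point (between the pads) lies 19 mm behind it; z points along the fingers, y is the line along which they close (so a half turn about z gives the same grasp; the last joint's range is limited). The gripper opens to 87 mm and grips with 3 to 60 N. Pads are 19 mm wide; open, the fingers measure 117 mm over their backs; the gripper's body (75 mm by 190 mm) begins 51 mm behind the grasp point.
Start: joints at [-55.199, 22.042, 0.453, 0, -68.411, -14.817], TCP at [0.214, -0.587, 0.223] pointing down, gripper open.
Joint ranges: [-179.83, 179.83], [-69.29, 118.12], [-61.27, 80.66], [-181.25, 117.63], [-171.15, -9.14], [-177.46, 177.46]. Speed limits (degrees/s): [159.86, 159.86, 180, 180, 180, 180].

## Interface

Orientations are given as a 3x3 rotation matrix whose columns are the frame's x, y, z axes.
In Python, from station import sense, cams, r gives the robot as it stands. The module is installed in compiled form; this text tells all that it offers.
- The arm moves only by the tool step_arm, never from a script. Its argument "targets" is text: rows parted by semicolons, each of 4 numbers parted by spaces: the shift along the tool's x, y, z in cm, then the turn about the tool's z in degrees. In form: x y z turn; .... A call has 1 to 12 rows; each row shifts and turns the commanded pose from where the row before left it, along the tool's axes as they then stand; what a row does not reach is not made up. A row lasts 1/12 s, in which the tool goes at most 41.7 mm and 7.16 degrees, less where a joint would pass 70% of its speed; a pose out of reach is approached as far as the arm can. A call with a gripper value outside its range is refused whole. "claw" is the finger opening in cm, from 0 to 8.7, set as the call begins (left out, the last holds). The fingers move at their own pace and stop on an object; the grip force is fixed at half the most. Time passes only in rows, so rows that do not move let the fingers close. It gives the time, the measured TCP pose, the force, the opening and the grip force at its end, in the units of the state.
- sense(): the state, without advancing time (a new reading comes with each control period).
- cams.capture(name): name is "side" or "top"; returns a dict with "frame" (400x640x3 uint8, blue, green, red), "vertical_fov" (degrees; the focal length in pixels is half the picture's height over the tangent of half this angle, whatever the lens; pixels are square), "cx", "cy" (the principal point, pixels), "eye" and "rotation" of the camera in the world. Camera axes: x right, y down, z forward; pixel columns grow to the right and rows downward; lengths in m; the calibration is good to about 2 mm. A picture is of the moment at which its call begins. There is no depth.
- r.finish_job(): hands the job in; it is judged then, once.
The state is a dict: "time_s": time; "joints": joint angles; "joint_velocities": joint speeds; "effort": joint torques, N m; "tcp_pos": TCP position; "ee_rot": TCP orientation; "wrist_force": force on the tool from outside, world axes, zero at the start; "moment": the same for the moment, N m; "gripper_width": opening from 0.0 (shut) to 1.0 (fully open); "gripper_force": force on a finger pad.
Only numpy, scipy, OpenCV 4.12 (cv2) and the standard library are available. Lean on these libraries where they do the work, as an engineer would, in place of code of your own. Each camera call takes 0.05 s, during which the arm holds its last target. There are 200 camera calls.

## Working session

There is one attempt and no reset: what is moved stays moved. The work goes in short steps, Python scripts to look and compute and a tool call to move; the robot and the scene stay as the last step left them, time stands still between calls to the robot, and variables do not carry over. Pictures are saved under pics/ and viewed, at most 14 in all, crops included, and the job is handed in when it is done.

Besides the shell and the picture viewer there is one more tool, called after ">>>" by a JSON object that holds its "method" and its "body", one argument or row to a line. step_arm: Moves the arm, as the interface text tells. Its arguments: {"type":"object","properties":{"targets":{"type":"string"},"claw":{"type":"number"}},"required":["targets"]}

```bash
mkdir -p pics; cat > h.py <<'E'
import numpy as np, cv2
from station import sense, cams, r
def cap(n,f):
    c=cams.capture(n); cv2.imwrite('pics/'+f,c['frame']); np.savez(n+'.npz',**c); return c
def ray(c,u,v,z):
    f=200/np.tan(np.radians(float(c['vertical_fov'])/2)); d=np.asarray(c['rotation'])@np.array([(u-c['cx'])/f,(v-c['cy'])/f,1.]); e=np.asarray(c['eye'])
    return (e+d*(z-e[2])/d[2])
def proj(c,p):
    f=200/np.tan(np.radians(float(c['vertical_fov'])/2)); q=np.asarray(c['rotation']).T@(np.asarray(p)-c['eye']); return q[:2]/q[2]*f+[c['cx'],c['cy']]
E
python3 - <<'E'
from h import *
for n in('top','side'):
    c=cap(n,n+'0.png'); print(n,c['vertical_fov'],c['cx'],c['cy'],c['eye'],c['rotation'],c['frame'].shape, c.keys())
print(sense())
E
```

```text
top 43.5697719584639 310.87820542861283 195.2938613181358 [0.41244419 0.02402729 1.5338952 ] [[-0.01506056 -0.99602229  0.08782239]
 [-0.99987831  0.01535948  0.00272898]
 [-0.00406703 -0.0877706  -0.99613241]] (400, 640, 3) dict_keys(['frame', 'vertical_fov', 'cx', 'cy', 'eye', 'rotation'])
side 45.9404432785694 317.84788180499004 199.05237313994616 [0.08020165 0.64414984 0.81335931] [[-0.81522569 -0.40619473  0.412811  ]
 [-0.5790415   0.5850459  -0.56783116]
 [-0.01086336 -0.70194525 -0.71214805]] (400, 640, 3) dict_keys(['frame', 'vertical_fov', 'cx', 'cy', 'eye', 'rotation'])
{'time_s': 0.1, 'joints': array([-5.51974488e+01,  2.20856349e+01,  3.86747084e-01, -2.41372560e-02,
       -6.84138297e+01, -1.48166989e+01]), 'joint_velocities': array([ 0.1044665 , -0.08271087,  0.27477971,  0.04040669, -0.02487042,
        0.00083282]), 'effort': array([-4.02764308e-04, -3.91689456e+01,  1.87935591e+01,  4.23193753e+00,
        1.34521592e-02, -7.70806787e-05]), 'tcp_pos': array([ 0.21343414, -0.58683436,  0.22157378]), 'ee_rot': array([[-9.39830088e-01, -3.41641279e-01, -8.01156678e-04],
       [-3.41642196e-01,  9.39828297e-01,  1.83894383e-03],
       [ 1.24690595e-04,  2.00200367e-03, -9.99997988e-01]]), 'wrist_force': array([ 0.62969664,  0.29390908, -0.42793314]), 'moment': array([ 0.0402713 , -0.03634825,  0.00203358]), 'gripper_force': 0.0, 'gripper_width': 1.0021669409415577}
```

View pics/top0.png

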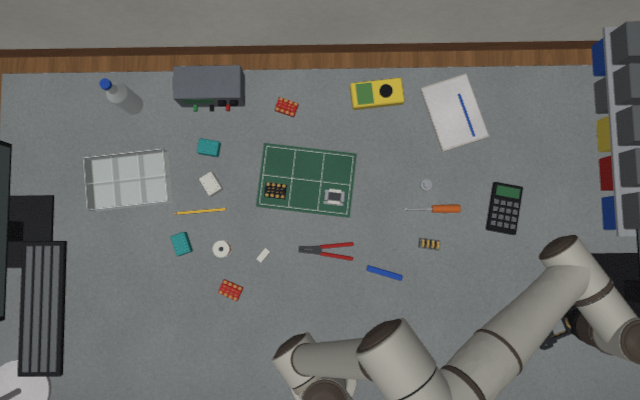

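View pics/side0.png

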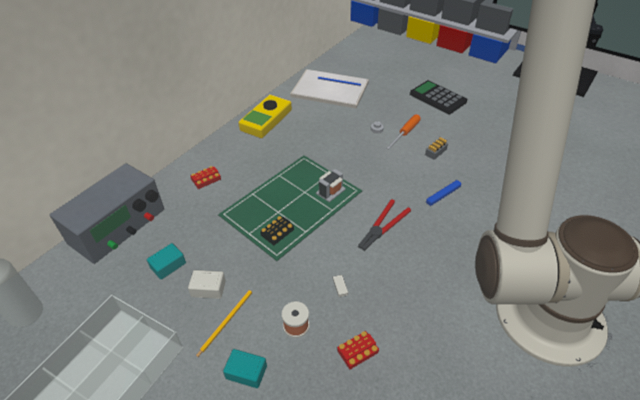

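Top view shows these candidates:
- **Dust cover:** white box (209,183). The turquoise boxes (208,147) and (181,243) and the small white eraser (263,255) are not it.
- **Contact block:** (429,244). Red blocks (287,106) and (231,290) are look-alikes of the socket.
- **Coil:** (221,249).
- **Pole cap:** (426,184).
- **Socket:** black block (275,190).
- **Transformer:** (333,197).

I choose by the descriptions and measure with a montage crop as the check.

```bash
cat >> h.py <<'E'
def sil(c,u,v,h=22,th=22):
    F=c['frame'];u,v=int(round(u)),int(round(v)); L=cv2.cvtColor(F,cv2.COLOR_BGR2LAB).astype(float)
    y0,x0=v-h,u-h; P=L[y0:v+h+1,x0:u+h+1]
    bg=np.median(np.r_[P[0],P[-1],P[:,0],P[:,-1]],axis=0)
    m=(np.linalg.norm(P-bg,axis=2)>th).astype(np.uint8)
    n,lab,st,ce=cv2.connectedComponentsWithStats(m)
    ok=[i for i in range(1,n) if st[i,4]>12]
    k=min(ok,key=lambda i:np.hypot(*(ce[i]-h)))
    m=(lab==k).astype(np.uint8); hull=cv2.convexHull(cv2.findContours(m,0,2)[0][0] if True else 0)
    allp=cv2.convexHull(np.argwhere(m)[:,::-1].astype(np.int32))
    M=np.zeros_like(m); cv2.fillConvexPoly(M,allp,1); yy,xx=np.nonzero(M)
    return np.array([xx.mean()+x0,yy.mean()+y0]), allp[:,0]+[x0,y0], M
E
cat > m.py <<'E'
from h import *
c={n:np.load(n+'.npz') for n in('top','side')}
for n in c:
    F=c[n]['frame'];hsv=cv2.cvtColor(F,cv2.COLOR_BGR2HSV)
    m=cv2.inRange(hsv,(60,80,30),(85,255,140)); m=cv2.morphologyEx(m,cv2.MORPH_CLOSE,np.ones((9,9)))
    k=max(cv2.findContours(m,0,2)[0],key=cv2.contourArea)
    P=np.array([ray(c[n],*p,.003)[:2] for p in k[:,0]],np.float32)
    print(n,'mat',cv2.minAreaRect(P*1000), cv2.boundingRect(k))
tiles=[]
for nm,z,t,s,th in[('contacts',.016,(429,244),(437,148),22),('cover',.017,(209,183),(206,283),22),('coil',.023,(221,249),(295,319),22),('cap',.011,(426,184),(377,127),22),('socket',.014,(275,190),(277,230),22),('transf',.027,(333,197),(331,185),22)]:
    for n,p in(('top',t),('side',s)):
        h=22 if n=='top' else 28
        if nm in('contacts','cap') : h=16
        if nm=='cover' and n=='top': h=18
        ce,hu,M=sil(c[n],*p,h=h,th=th)
        P=np.array([ray(c[n],*q,2*z)[:2] for q in hu],np.float32)*1000
        print(nm,n,ce.round(1),ray(c[n],*ce,z).round(4),'rect',[np.round(a,1) for a in cv2.minAreaRect(P)])
        T=c[n]['frame'][p[1]-28:p[1]+28,p[0]-28:p[0]+28].copy()
        T=cv2.resize(T,(132,132),interpolation=cv2.INTER_CUBIC)
        cv2.polylines(T,[((hu-p+28.5)*132/56).astype(np.int32)],True,(255,0,255),1); tiles.append(T)
cv2.imwrite('pics/mont.png',np.vstack([np.hstack(tiles[0::2]),np.hstack(tiles[1::2])]))
E
python3 m.py
```

```text
top mat ((596.931884765625, 42.05879211425781), (285.7536315917969, 196.21534729003906), 82.48582458496094) (257, 143, 99, 74)
side mat ((596.3692016601562, 42.35328674316406), (288.4119567871094, 198.58734130859375), 82.518798828125) (219, 156, 142, 104)
contacts top [428.5 243.5] [ 0.395  -0.3245  0.016 ] rect [array([ 394.9, -320.5]), array([62.7, 30.8]), np.float64(81.0)]
contacts side [436.4 148.2] [ 0.3942 -0.3242  0.016 ] rect [array([ 387.8, -306.8]), array([89. , 42.8]), np.float64(83.5)]
cover top [209.9 183.3] [0.5877 0.3358 0.017 ] rect [array([585.5, 331. ]), array([65. , 47.9]), np.float64(30.8)]
cover side [205.2 280. ] [0.5961 0.3282 0.017 ] rect [array([585.4, 334.6]), array([61.9, 46.5]), np.float64(31.1)]
coil top [220.8 248.6] [0.3891 0.3013 0.023 ] rect [array([389.7, 297.9]), array([50.4, 50.1]), np.float64(90.0)]
coil side [295.1 317.9] [0.3915 0.2948 0.023 ] rect [array([382.9, 305. ]), array([50.2, 71.2]), np.float64(40.4)]Traceback (most recent call last):
  File "m.py", line 15, in <module>
    ce,hu,M=sil(c[n],*p,h=h,th=th)
            ~~~^^^^^^^^^^^^^^^^^^^
  File "h.py", line 17, in sil
    k=min(ok,key=lambda i:np.hypot(*(ce[i]-h)))
ValueError: min() iterable argument is empty
```

```bash
sed -i "s/('cap',.011,(426,184),(377,127),22)/('cap',.011,(426,184),(377,127),10)/; /socket/s/,('socket'.*transf',.027,(333,197),(331,185),22)/,('socket',.014,(275,190),(277,230),15),('transf',.027,(333,197),(331,185),15)/" m.py; sed -i "s/if nm in('contacts','cap') : h=16/if nm=='contacts': h=16\n        if nm=='cap': h=12/" m.py; sed -i "s/  ce,hu,M=sil/  h=17 if nm in('socket','transf') and n=='top' else h\n        ce,hu,M=sil/" m.py; python3 m.py|tail -6; ls pics
```

```text
cap top [425.7 184.8] [ 0.5736 -0.3235  0.011 ] rect [array([ 571.9, -321.3]), array([31.5, 35. ]), np.float64(69.8)]
cap side [376.7 127.1] [ 0.5738 -0.3206  0.011 ] rect [array([ 569.7, -309.3]), array([35.7, 50.4]), np.float64(34.6)]
socket top [275.  190.4] [0.563  0.1374 0.014 ] rect [array([561.7, 136.6]), array([67.6, 46.3]), np.float64(82.7)]
socket side [276.8 226.3] [0.5695 0.1299 0.014 ] rect [array([569.7, 129. ]), array([134.2, 140.3]), np.float64(82.6)]
transf top [332.9 196.1] [ 0.542  -0.0383  0.027 ] rect [array([537. , -37.6]), array([101.2, 101.3]), np.float64(89.1)]
transf side [325.1 188.3] [ 0.5427 -0.0223  0.027 ] rect [array([526.4, -21.3]), array([129.1, 191.7]), np.float64(36.7)]
mont.png
side0.png
top0.png
```

View pics/mont.png

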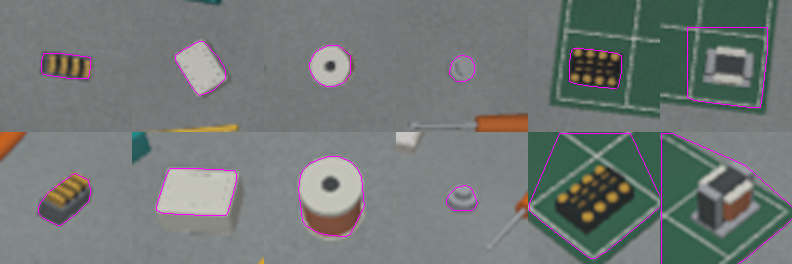

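The montage confirms the choices. The socket (0.563, 0.137) and transformer agree with the mat at (0.597, 0.042), yaw −7.5°. The contact block comes first, so I turn and travel above it.

>>> {"method": "step_arm", "body": {
  "targets": "0 0 0 -6.8;0 0 0 -6.8;0 0 0 -6.8;0 0 0 -6.8;0 0 0 -6.8;0 0 0 -6.8;0 0 0 -6.8;0 0 0 -6.8;0 0 0 -6.6;0 0 0 0",
  "claw": 8.7
}}

```text
time_s: 0.93
tcp_pos: [0.2135, -0.587, 0.2219]
ee_rot: [[-0.155, -0.988, -0.0], [-0.988, 0.155, 0.001], [-0.001, 0.001, -1.0]]
wrist_force: [0.5, -0.1, 0.2]
gripper_width: 0.997
gripper_force: 0.0
```

>>> {"method": "step_arm", "body": {
  "targets": "-2.9 -1.4 0 0;-2.9 -1.4 0 0;-2.9 -1.4 0 0;-2.9 -1.4 0 0;-2.9 -1.4 0 0;-2.9 -1.4 0 0;-2.9 -1.4 0 0;-2.9 -1.4 0 0;-2.9 -1.4 0 0;-2.7 -1.2 0 0;0 0 0 0;0 0 0 0"
}}

```text
time_s: 1.93
tcp_pos: [0.3957, -0.3233, 0.2225]
ee_rot: [[-0.156, -0.988, -0.0], [-0.988, 0.156, 0.0], [-0.0, 0.0, -1.0]]
wrist_force: [-0.4, 0.5, -0.3]
gripper_width: 0.999
gripper_force: 0.0
```

```bash
cat >> h.py <<'E'
def go(x,y,z,a):
    s=sense(); p=s['tcp_pos']; R=s['ee_rot']; a0=np.degrees(np.arctan2(R[1,1],R[0,1])); t=(a0-a+90)%180-90
    b=np.radians(a0-t); ty=np.array([np.cos(b),np.sin(b)]); tx=np.array([-ty[1],ty[0]]); d=np.array([x,y])-p[:2]
    print('t%.2f tcp'%s['time_s'],p.round(4),'yaw %.1f tilt %.4f'%(a0,R[2,2]),'| turn %.1f then cm x %.2f y %.2f z %.2f'%(t,100*d@tx,100*d@ty,100*(p[2]-z)),'w %.4f f %.1f'%(s['gripper_width']*.087,s['gripper_force']),'j6 %.0f'%s['joints'][5],'F',s['wrist_force'].round(1))
E
python3 -c "
from h import *
go(.3946,-.3243,.004,-9)"
```

```text
t1.93 tcp [ 0.3957 -0.3233  0.2225] yaw 171.0 tilt -1.0000 | turn 0.0 then cm x 0.11 y 0.09 z 21.85 w 0.0869 f 0.0 j6 12 F [-0.4  0.5 -0.3]
```

>>> {"method": "step_arm", "body": {
  "targets": "0.1 0.1 3.5 0;0 0 3.5 0;0 0 3.5 0;0 0 3.5 0;0 0 3.3 0;0 0 2 0;0 0 1.3 0;0 0 0.7 0;0 0 0.4 0;0 0 0 0;0 0 0 0"
}}

```text
time_s: 2.85
tcp_pos: [0.3943, -0.3259, 0.0062]
ee_rot: [[-0.158, -0.988, 0.001], [-0.988, 0.158, -0.001], [0.0, -0.001, -1.0]]
wrist_force: [0.6, -0.3, -0.0]
gripper_width: 0.995
gripper_force: 0.0
```

>>> {"method": "step_arm", "body": {
  "targets": "0 0 0 0;0 0 0 0;0 0 0 0;0 0 0 0;0 0 0 0;0 0 0 0;0 0 0 0;0 0 0 0",
  "claw": 1.5
}}

```text
time_s: 3.52
tcp_pos: [0.3939, -0.3253, 0.0056]
ee_rot: [[-0.157, -0.988, -0.0], [-0.988, 0.157, 0.0], [-0.0, 0.0, -1.0]]
wrist_force: [-0.2, -0.1, -0.2]
gripper_width: 0.478
gripper_force: 0.0
```

```bash
python3 -c "
from h import *
go(.653,.1255,.15,172.5);print(sense()['joints'].round(1))"
```

```text
t3.52 tcp [ 0.3939 -0.3253  0.0056] yaw 171.0 tilt -1.0000 | turn -1.5 then cm x -48.08 y -19.81 z -14.44 w 0.0416 f 0.0 j6 12 F [-0.2 -0.1 -0.2]
[-21.3  26.8 -30.1  -0.  -33.2  12.3]
```

>>> {"method": "step_arm", "body": {
  "targets": "0 0 0 0;0 0 0 0;0 0 0 0;0 0 0 0;0 0 0 0;0 0 0 0"
}}

```text
time_s: 4.02
tcp_pos: [0.394, -0.3254, 0.0055]
ee_rot: [[-0.157, -0.988, 0.0], [-0.988, 0.157, -0.0], [0.0, -0.0, -1.0]]
wrist_force: [-0.0, -1.1, -0.4]
gripper_width: 0.338
gripper_force: 30.0
```

>>> {"method": "step_arm", "body": {
  "targets": "0 0 -0.8 0;0 0 -2 0;0 0 -3 0;0 0 -3 0;0 0 -3 -1.5;0 0 -3 0;0 0 0 0;0 0 0 0"
}}

```text
time_s: 4.68
tcp_pos: [0.3946, -0.3256, 0.1558]
ee_rot: [[-0.131, -0.991, 0.004], [-0.991, 0.131, -0.002], [0.001, -0.005, -1.0]]
wrist_force: [-0.4, 0.1, -1.6]
gripper_width: 0.342
gripper_force: 30.0
```

```bash
python3 -c "
from h import *
go(.653,.1255,.15,172.5);print(sense()['joints'].round(1))"
```

```text
t4.68 tcp [ 0.3946 -0.3256  0.1558] yaw 172.5 tilt -1.0000 | turn -0.0 then cm x -48.09 y -19.73 z 0.58 w 0.0298 f 30.0 j6 14 F [-0.4  0.1 -1.6]
[-21.3  14.5 -21.1  -0.  -54.2  13.8]
```

>>> {"method": "step_arm", "body": {
  "targets": "-2 -0.8 0 0;-3.4 -1.4 0 0;-3.6 -1.5 0 0;-3.6 -1.5 0 0;-3.6 -1.5 0 0;-3.6 -1.5 0 0;-3.6 -1.5 0 0;-3.6 -1.5 0 0;-3.6 -1.5 0 0;-3.6 -1.5 0 0;-3.6 -1.5 0 0;-3.6 -1.5 0 0"
}}

```text
time_s: 5.68
tcp_pos: [0.6179, 0.0642, 0.1516]
ee_rot: [[-0.131, -0.991, -0.004], [-0.991, 0.131, -0.001], [0.001, 0.004, -1.0]]
wrist_force: [0.8, -0.5, -0.5]
gripper_width: 0.34
gripper_force: 30.0
```

>>> {"method": "step_arm", "body": {
  "targets": "-3.0 -1.2 0 0;-2.5 -0.9 0 0;-1.2 -0.4 0 0;0 0 0 0;0 0 0 0;0 0 0 0"
}}

```text
time_s: 6.18
tcp_pos: [0.651, 0.1247, 0.1525]
ee_rot: [[-0.132, -0.991, -0.003], [-0.991, 0.132, -0.001], [0.001, 0.003, -1.0]]
wrist_force: [-0.5, 0.2, -0.9]
gripper_width: 0.341
gripper_force: 30.0
```

```bash
python3 -c "
from h import *
go(.653,.1245,.009,172.5);print(sense()['joints'].round(1))"
```

```text
t6.18 tcp [0.651  0.1247 0.1525] yaw 172.4 tilt -1.0000 | turn -0.1 then cm x -0.01 y -0.20 z 14.35 w 0.0296 f 30.0 j6 -32 F [-0.5  0.2 -0.9]
[ 24.8  28.7   0.8  -0.  -62.3 -32.3]
```

>>> {"method": "step_arm", "body": {
  "targets": "0 -0.2 2 0;0 0 3.3 0;0 0 3.3 0;0 0 2.5 0;0 0 1.5 0;0 0 1 0;0 0 0.4 0;0 0 0.2 0;0 0 0 0;0 0 0 0"
}}

```text
time_s: 7.02
tcp_pos: [0.6549, 0.1256, 0.013]
ee_rot: [[-0.131, -0.991, 0.002], [-0.991, 0.131, 0.001], [-0.001, -0.002, -1.0]]
wrist_force: [0.3, 0.4, -1.3]
gripper_width: 0.341
gripper_force: 30.0
```

```bash
python3 -c "
from h import *
go(.653,.1245,.009,172.5)"
```

```text
t7.02 tcp [0.6549 0.1256 0.013 ] yaw 172.5 tilt -1.0000 | turn -0.0 then cm x 0.13 y 0.18 z 0.40 w 0.0296 f 30.0 j6 -32 F [ 0.3  0.4 -1.3]
```

>>> {"method": "step_arm", "body": {
  "targets": "0.1 0.1 0.3 0;0 0 0.1 0;0 0 0 0;0 0 0 0"
}}

```text
time_s: 7.35
tcp_pos: [0.6533, 0.1248, 0.0086]
ee_rot: [[-0.13, -0.991, 0.001], [-0.991, 0.13, 0.0], [-0.0, -0.001, -1.0]]
wrist_force: [-1.4, -0.8, 4.2]
gripper_width: 0.345
gripper_force: 30.0
```

>>> {"method": "step_arm", "body": {
  "targets": "0 0 0 0;0 0 0 0;0 0 0 0;0 0 0 0;0 0 0 0;0 0 0 0;0 0 0 0",
  "claw": 6
}}

```text
time_s: 7.93
tcp_pos: [0.6529, 0.1246, 0.0074]
ee_rot: [[-0.131, -0.991, -0.0], [-0.991, 0.131, -0.0], [0.0, 0.0, -1.0]]
wrist_force: [0.2, -0.3, 0.1]
gripper_width: 0.677
gripper_force: 0.0
```

>>> {"method": "step_arm", "body": {
  "targets": "0 0 -1 0;0 0 -2 0;0 0 -3.3 0;0 0 -3.3 0;0 0 -3.3 0;0 0 -2 0;0 0 0 0;0 0 0 0",
  "claw": 8.7
}}

```text
time_s: 8.6
tcp_pos: [0.6536, 0.125, 0.1591]
ee_rot: [[-0.131, -0.991, 0.004], [-0.991, 0.131, 0.002], [-0.002, -0.004, -1.0]]
wrist_force: [-0.2, -1.2, -0.6]
gripper_width: 0.995
gripper_force: 0.0
```

```bash
python3 -c "
from h import *
go(.5855,.3325,.15,121);print(sense()['joints'].round(1))
b=np.radians(121)"
```

```text
t8.60 tcp [0.6536 0.125  0.1591] yaw 172.5 tilt -1.0000 | turn 51.5 then cm x -4.85 y 21.30 z 0.91 w 0.0866 f 0.0 j6 -32 F [-0.2 -1.2 -0.6]
[ 24.7  28.4   1.4  -0.  -62.7 -32.2]
```

>>> {"method": "step_arm", "body": {
  "targets": "0 0 0 6.4;0 0 0 6.5;0 0 0 6.5;0 0 0 6.4;0 0 0 6.5;0 0 0 6.4;0 0 0 6.4;0 0 0 6.4"
}}

```text
time_s: 9.27
tcp_pos: [0.6519, 0.1243, 0.1547]
ee_rot: [[-0.86, -0.51, -0.003], [-0.51, 0.86, -0.001], [0.004, 0.001, -1.0]]
wrist_force: [0.1, 0.5, -0.6]
gripper_width: 1.002
gripper_force: 0.0
```

>>> {"method": "step_arm", "body": {
  "targets": "-0.7 2.7 0 0;-0.8 3.6 0 0;-0.8 3.6 0 0;-0.8 3.6 0 0;-0.8 3.6 0 0;-0.7 3 0 0;-0.2 1.2 0 0;0 0 0 0;0 0 0 0;0 0 0 0"
}}

```text
time_s: 10.1
tcp_pos: [0.5844, 0.3308, 0.1557]
ee_rot: [[-0.858, -0.514, -0.001], [-0.514, 0.858, -0.001], [0.002, -0.0, -1.0]]
wrist_force: [0.1, -0.5, 0.8]
gripper_width: 1.001
gripper_force: 0.0
```

```bash
python3 - <<'E'
from h import *
go(.5855,.3325,.008,121);print(sense()['joints'].round(1))
c=cap('top','t1.png'); d=cap('side','s1.png')
cv2.imwrite('pics/p1.png',np.hstack([cv2.resize(c['frame'][120:240,180:300],(400,400)),cv2.resize(d['frame'][130:330,140:340],(400,400))]))
E
```

```text
t10.10 tcp [0.5844 0.3308 0.1557] yaw 120.9 tilt -1.0000 | turn -0.1 then cm x -0.19 y 0.09 z 14.77 w 0.0871 f 0.0 j6 -102 F [ 0.1 -0.5  0.8]
[  43.3   29.3    2.4   -0.   -63.2 -102.3]
```

View pics/p1.png

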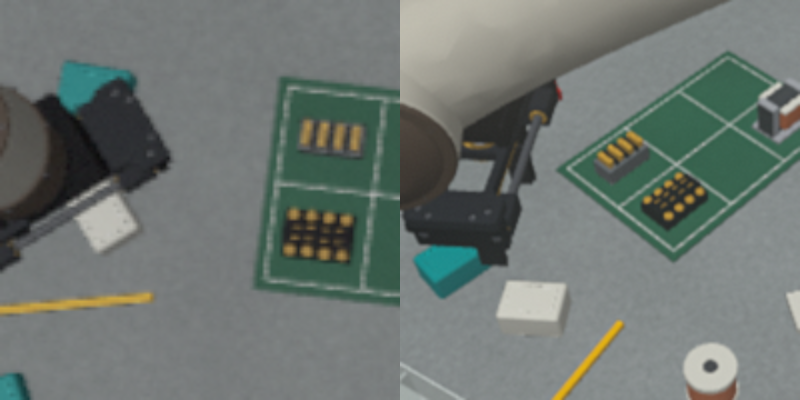

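Crop: the contact block stands centred in the square behind the socket (crop pixel 330,138). The gripper hangs over the white cover, with the turquoise box clear of the fingers. I descend on the cover.

>>> {"method": "step_arm", "body": {
  "targets": "-0.1 0.1 2 0;-0.1 0 3.3 0;0 0 3.3 0;0 0 3 0;0 0 1.7 0;0 0 0.9 0;0 0 0.5 0;0 0 0 0;0 0 0 0"
}}

```text
time_s: 10.95
tcp_pos: [0.5867, 0.334, 0.0109]
ee_rot: [[-0.857, -0.515, 0.002], [-0.515, 0.857, 0.001], [-0.002, 0.0, -1.0]]
wrist_force: [1.3, 0.5, 0.1]
gripper_width: 1.002
gripper_force: 0.0
```

>>> {"method": "step_arm", "body": {
  "targets": "0 0 0 0;0 0 0 0;0 0 0 0;0 0 0 0;0 0 0 0;0 0 0 0;0 0 0 0;0 0 0 0;0 0 0 0;0 0 0 0;0 0 0 0",
  "claw": 3
}}

```text
time_s: 11.87
tcp_pos: [0.5857, 0.3338, 0.0096]
ee_rot: [[-0.857, -0.515, -0.0], [-0.515, 0.857, -0.0], [0.0, -0.0, -1.0]]
wrist_force: [-0.5, 0.3, 1.3]
gripper_width: 0.527
gripper_force: 30.0
```

```bash
python3 -c "
from h import *
go(.5855,.3325,.16,121)"
```

```text
t11.87 tcp [0.5857 0.3338 0.0096] yaw 121.0 tilt -1.0000 | turn -0.0 then cm x 0.08 y -0.11 z -15.04 w 0.0459 f 30.0 j6 -102 F [-0.5  0.3  1.3]
```

>>> {"method": "step_arm", "body": {
  "targets": "0 0 -1 0;0 0 -2 0;0 0 -3.3 0;0 0 -3.3 -6;0 0 -3.3 -6.5;0 0 -2 -6.5;0 0 0 -6.5;0 0 0 -6.5;0 0 0 -6.5;0 0 0 -6.5;0 0 0 -6.5;0 0 0 0"
}}

```text
time_s: 12.87
tcp_pos: [0.5855, 0.3337, 0.159]
ee_rot: [[-0.129, -0.992, 0.0], [-0.992, 0.129, 0.0], [-0.0, 0.0, -1.0]]
wrist_force: [0.7, 0.6, -0.3]
gripper_width: 0.529
gripper_force: 30.0
```

```bash
python3 -c "
from h import *
go(.6296,-.0529,.15,172.5)"
```

```text
t12.87 tcp [0.5855 0.3337 0.159 ] yaw 172.6 tilt -1.0000 | turn 0.1 then cm x 37.76 y -9.42 z 0.90 w 0.0460 f 30.0 j6 -51 F [ 0.7  0.6 -0.3]
```

>>> {"method": "step_arm", "body": {
  "targets": "2.4 -0.6 0 0;3.6 -0.9 0 0;3.6 -0.9 0 0;3.6 -0.9 0 0;3.6 -0.9 0 0;3.6 -0.9 0 0;3.6 -0.9 0 0;3.6 -0.9 0 0;3.6 -0.9 0 0;3.2 -0.8 0 0;2.2 -0.6 0 0;1 -0.2 0 0"
}}

```text
time_s: 13.87
tcp_pos: [0.6296, -0.0544, 0.1588]
ee_rot: [[-0.137, -0.991, 0.0], [-0.991, 0.137, -0.0], [0.0, -0.0, -1.0]]
wrist_force: [-0.0, 0.8, -1.3]
gripper_width: 0.527
gripper_force: 30.0
```

>>> {"method": "step_arm", "body": {
  "targets": "0 0 0 0;0 0 0 0;0 0 0 0"
}}

```text
time_s: 14.12
tcp_pos: [0.6296, -0.0502, 0.1587]
ee_rot: [[-0.131, -0.991, 0.0], [-0.991, 0.131, 0.0], [-0.0, -0.0, -1.0]]
wrist_force: [-0.1, -0.2, -1.3]
gripper_width: 0.527
gripper_force: 30.0
```

```bash
python3 -c "
from h import *
go(.6296,-.0529,.0135,172.5)"
```

```text
t14.12 tcp [ 0.6296 -0.0502  0.1587] yaw 172.5 tilt -1.0000 | turn -0.0 then cm x 0.27 y -0.03 z 14.52 w 0.0459 f 30.0 j6 -18 F [-0.1 -0.2 -1.3]
```

>>> {"method": "step_arm", "body": {
  "targets": "0.2 0 2 0;0 0 3.3 0;0 0 3.3 0;0 0 2.5 0;0 0 1.5 0;0 0 1 0;0 0 0.4 0;0 0 0.3 0;0 0 0 0;0 0 0 0;0 0 0 0"
}}

```text
time_s: 15.03
tcp_pos: [0.6303, -0.053, 0.0169]
ee_rot: [[-0.131, -0.991, 0.002], [-0.991, 0.131, 0.0], [-0.001, -0.002, -1.0]]
wrist_force: [0.4, 0.0, -0.2]
gripper_width: 0.527
gripper_force: 30.0
```

```bash
python3 -c "
from h import *
go(.6296,-.0529,.0130,172.5)"
```

```text
t15.03 tcp [ 0.6303 -0.053   0.0169] yaw 172.5 tilt -1.0000 | turn -0.0 then cm x -0.00 y 0.07 z 0.39 w 0.0458 f 30.0 j6 -17 F [ 0.4  0.  -0.2]
```

>>> {"method": "step_arm", "body": {
  "targets": "0 0 0.3 0;0 0 0.1 0;0 0 0 0;0 0 0 0"
}}

```text
time_s: 15.37
tcp_pos: [0.63, -0.0532, 0.0126]
ee_rot: [[-0.131, -0.991, 0.001], [-0.991, 0.131, 0.0], [-0.0, -0.001, -1.0]]
wrist_force: [-0.1, 0.3, 4.5]
gripper_width: 0.528
gripper_force: 30.0
```

>>> {"method": "step_arm", "body": {
  "targets": "0 0 0 0;0 0 0 0;0 0 0 0;0 0 0 0;0 0 0 0;0 0 0 0;0 0 0 0",
  "claw": 6.6
}}

```text
time_s: 15.95
tcp_pos: [0.6294, -0.0532, 0.0114]
ee_rot: [[-0.131, -0.991, -0.0], [-0.991, 0.131, -0.0], [0.0, 0.0, -1.0]]
wrist_force: [-0.7, 0.2, -0.4]
gripper_width: 0.756
gripper_force: 0.0
```

>>> {"method": "step_arm", "body": {
  "targets": "0 0 -1 0;0 0 -2 0;0 0 -3.3 0;0 0 -3.3 0;0 0 -3.3 0;0 0 -2 0;0 0 0 0;0 0 0 0",
  "claw": 8.7
}}

```text
time_s: 16.62
tcp_pos: [0.6301, -0.053, 0.163]
ee_rot: [[-0.131, -0.991, 0.004], [-0.991, 0.131, 0.001], [-0.001, -0.004, -1.0]]
wrist_force: [0.5, -1.1, -1.4]
gripper_width: 0.995
gripper_force: 0.0
```

```bash
python3 -c "
from h import *
go(.390,.297,.15,172.5)"
```

```text
t16.62 tcp [ 0.6301 -0.053   0.163 ] yaw 172.5 tilt -1.0000 | turn -0.0 then cm x -31.57 y 28.38 z 1.30 w 0.0865 f 0.0 j6 -17 F [ 0.5 -1.1 -1.4]
```

>>> {"method": "step_arm", "body": {
  "targets": "-1.8 1.6 0 0;-2.8 2.5 0 0;-2.9 2.6 0 0;-2.9 2.6 0 0;-2.9 2.6 0 0;-2.9 2.6 0 0;-2.9 2.6 0 0;-2.9 2.6 0 0;-2.9 2.6 0 0;-2.9 2.6 0 0;-2.3 2.1 0 0;-1.4 1.4 0 0"
}}

```text
time_s: 17.62
tcp_pos: [0.3868, 0.2977, 0.1596]
ee_rot: [[-0.128, -0.992, -0.002], [-0.992, 0.128, -0.002], [0.002, 0.001, -1.0]]
wrist_force: [0.5, -0.5, 0.4]
gripper_width: 1.002
gripper_force: 0.0
```

>>> {"method": "step_arm", "body": {
  "targets": "0 0 0 0;0 0 0 0;0 0 0 0"
}}

```text
time_s: 17.87
tcp_pos: [0.3888, 0.2954, 0.1598]
ee_rot: [[-0.131, -0.991, -0.001], [-0.991, 0.131, -0.002], [0.002, 0.001, -1.0]]
wrist_force: [0.4, -0.0, 0.5]
gripper_width: 1.004
gripper_force: 0.0
```

```bash
python3 - <<'E'
from h import *
go(.390,.297,.009,172.5)
c=cap('top','t2.png'); d=cap('side','s2.png')
cv2.imwrite('pics/p2.png',np.hstack([cv2.resize(c['frame'][130:270,180:380],(400,280)),cv2.resize(d['frame'][140:340,180:380],(280,280))]))
E
```

```text
t17.87 tcp [0.3888 0.2954 0.1598] yaw 172.5 tilt -1.0000 | turn -0.0 then cm x -0.17 y -0.10 z 15.08 w 0.0873 f 0.0 j6 -64 F [ 0.4 -0.   0.5]
```

View pics/p2.png

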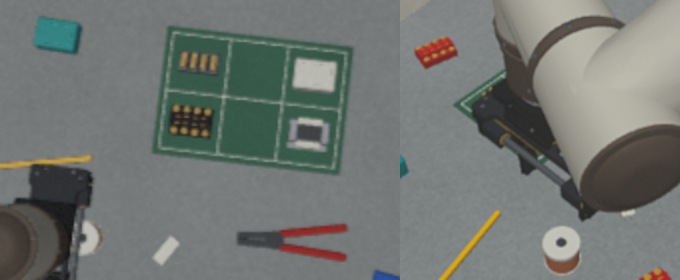

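Both parts stand centred in their squares: contacts at crop (198,62), cover at (315,75). The gripper is over the coil at (88,240), so I descend.

>>> {"method": "step_arm", "body": {
  "targets": "-0.2 -0.1 2 0;0 0 3.3 0;0 0 3.3 0;0 0 3 0;0 0 1.8 0;0 0 1 0;0 0 0.6 0;0 0 0 0;0 0 0 0"
}}

```text
time_s: 18.72
tcp_pos: [0.3909, 0.2978, 0.0107]
ee_rot: [[-0.132, -0.991, 0.0], [-0.991, 0.132, 0.0], [-0.0, -0.0, -1.0]]
wrist_force: [-1.3, 0.1, -0.1]
gripper_width: 0.998
gripper_force: 0.0
```

>>> {"method": "step_arm", "body": {
  "targets": "0 0 0 0;0 0 0 0;0 0 0 0;0 0 0 0;0 0 0 0;0 0 0 0;0 0 0 0;0 0 0 0;0 0 0 0;0 0 0 0;0 0 0 0",
  "claw": 3
}}

```text
time_s: 19.63
tcp_pos: [0.3903, 0.2981, 0.0107]
ee_rot: [[-0.131, -0.991, -0.0], [-0.991, 0.131, 0.0], [-0.0, 0.0, -1.0]]
wrist_force: [-0.4, 0.3, 3.5]
gripper_width: 0.57
gripper_force: 30.0
```

```bash
python3 -c "
from h import *
go(.390,.297,.16,172.5)"
```

```text
t19.63 tcp [0.3903 0.2981 0.0107] yaw 172.5 tilt -1.0000 | turn -0.0 then cm x 0.11 y 0.01 z -14.93 w 0.0496 f 30.0 j6 -64 F [-0.4  0.3  3.5]
```

>>> {"method": "step_arm", "body": {
  "targets": "0 0 -1 0;0 0 -2 0;0 0 -3.3 0;0 0 -3.3 0;0 0 -2.4 0;0 0 -1 0;0 0 0 0"
}}

```text
time_s: 20.22
tcp_pos: [0.3913, 0.2993, 0.143]
ee_rot: [[-0.131, -0.991, 0.004], [-0.991, 0.131, 0.005], [-0.005, -0.003, -1.0]]
wrist_force: [-0.5, 0.7, -1.6]
gripper_width: 0.563
gripper_force: 30.0
```

>>> {"method": "step_arm", "body": {
  "targets": "1.7 -1.5 0 0;2.6 -2.2 0 0;2.7 -2.3 0 0;2.7 -2.3 0 0;2.7 -2.3 0 0;2.7 -2.3 0 0;2.7 -2.3 0 0;2.4 -2 0 0;1.6 -1.4 0 0;0.8 -0.7 0 0;0 0 0 0;0 0 0 0"
}}

```text
time_s: 21.22
tcp_pos: [0.5512, 0.0484, 0.1389]
ee_rot: [[-0.132, -0.991, -0.003], [-0.991, 0.132, -0.001], [0.001, 0.003, -1.0]]
wrist_force: [-0.6, 0.0, -1.7]
gripper_width: 0.567
gripper_force: 30.0
```

```bash
python3 -c "
from h import *
go(.5521,.0481,.0145,172.5)"
```

```text
t21.22 tcp [0.5512 0.0484 0.1389] yaw 172.4 tilt -1.0000 | turn -0.1 then cm x 0.02 y -0.09 z 12.44 w 0.0494 f 30.0 j6 -29 F [-0.6  0.  -1.7]
```

>>> {"method": "step_arm", "body": {
  "targets": "0 -0.1 2 0;0 0 3.3 0;0 0 3 0;0 0 1.7 0;0 0 1.2 0;0 0 0.5 0;0 0 0.2 0;0 0 0.1 0;0 0 0 0;0 0 0 0;0 0 0 0"
}}

```text
time_s: 22.13
tcp_pos: [0.5536, 0.0489, 0.0215]
ee_rot: [[-0.131, -0.991, 0.002], [-0.991, 0.131, 0.001], [-0.001, -0.002, -1.0]]
wrist_force: [-0.5, 0.4, -1.8]
gripper_width: 0.565
gripper_force: 30.0
```

```bash
python3 -c "
from h import *
go(.5521,.0481,.0140,172.5)"
```

```text
t22.13 tcp [0.5536 0.0489 0.0215] yaw 172.5 tilt -1.0000 | turn -0.0 then cm x 0.10 y 0.14 z 0.75 w 0.0491 f 30.0 j6 -29 F [-0.5  0.4 -1.8]
```

>>> {"method": "step_arm", "body": {
  "targets": "0 0.1 0.4 0;0 0 0.2 0;0 0 0.1 0;0 0 0 0;0 0 0 0"
}}

```text
time_s: 22.55
tcp_pos: [0.5519, 0.0487, 0.0137]
ee_rot: [[-0.131, -0.991, -0.0], [-0.991, 0.131, -0.0], [0.0, 0.0, -1.0]]
wrist_force: [-1.8, -0.2, 1.5]
gripper_width: 0.565
gripper_force: 30.0
```

>>> {"method": "step_arm", "body": {
  "targets": "0 0 0 0;0 0 0 0;0 0 0 0"
}}

```text
time_s: 22.8
tcp_pos: [0.5519, 0.0486, 0.0137]
ee_rot: [[-0.131, -0.991, -0.0], [-0.991, 0.131, -0.0], [0.0, 0.0, -1.0]]
wrist_force: [-2.0, -1.0, 4.0]
gripper_width: 0.564
gripper_force: 30.0
```

>>> {"method": "step_arm", "body": {
  "targets": "0 0 0 0;0 0 0 0;0 0 0 0;0 0 0 0;0 0 0 0;0 0 0 0;0 0 0 0",
  "claw": 7
}}

```text
time_s: 23.38
tcp_pos: [0.5522, 0.0488, 0.0135]
ee_rot: [[-0.131, -0.991, 0.0], [-0.991, 0.131, 0.0], [-0.0, -0.0, -1.0]]
wrist_force: [-1.3, -0.7, 0.1]
gripper_width: 0.8
gripper_force: 0.0
```

>>> {"method": "step_arm", "body": {
  "targets": "0 0 -1 0;0 0 -2 0;0 0 -3.3 0;0 0 -3.3 0;0 0 -3.3 0;0 0 -2 0;0 0 0 0;0 0 0 0"
}}

```text
time_s: 24.05
tcp_pos: [0.5527, 0.0491, 0.1647]
ee_rot: [[-0.131, -0.991, 0.004], [-0.991, 0.131, 0.002], [-0.002, -0.004, -1.0]]
wrist_force: [-0.8, 0.3, -0.9]
gripper_width: 0.802
gripper_force: 0.0
```

```bash
python3 -c "
from h import *
go(.5737,-.322,.15,172.5)"
```

```text
t24.05 tcp [0.5527 0.0491 0.1647] yaw 172.5 tilt -1.0000 | turn -0.0 then cm x 36.51 y -6.93 z 1.47 w 0.0698 f 0.0 j6 -29 F [-0.8  0.3 -0.9]
```

>>> {"method": "step_arm", "body": {
  "targets": "2.4 -0.4 0 0;3.5 -0.7 0 0;3.6 -0.7 0 0;3.6 -0.7 0 0;3.6 -0.7 0 0;3.6 -0.7 0 0;3.6 -0.7 0 0;3.6 -0.7 0 0;3.5 -0.6 0 0;3 -0.5 0 0;1.7 -0.3 0 0;0.8 -0.2 0 0",
  "claw": 5.6
}}

```text
time_s: 25.05
tcp_pos: [0.5714, -0.3244, 0.1604]
ee_rot: [[-0.134, -0.991, -0.003], [-0.991, 0.134, 0.001], [-0.001, 0.004, -1.0]]
wrist_force: [-0.7, 1.1, -0.1]
gripper_width: 0.641
gripper_force: 0.0
```

>>> {"method": "step_arm", "body": {
  "targets": "0 0 0 0;0 0 0 0;0 0 0 0"
}}

```text
time_s: 25.3
tcp_pos: [0.5726, -0.3208, 0.1621]
ee_rot: [[-0.13, -0.992, -0.001], [-0.992, 0.13, 0.001], [-0.001, 0.001, -1.0]]
wrist_force: [-0.2, 1.1, -0.1]
gripper_width: 0.645
gripper_force: 0.0
```

```bash
python3 - <<'E'
from h import *
go(.5737,-.322,.06,172.5)
c=cap('top','t3.png'); d=cap('side','s3.png')
M=np.array([.5967,.0422]);X=np.array([.9914,-.1305]);Y=np.array([.1305,.9914])
for n,q in(('top',c),('side',d)):
    u,v=proj(q,[.5521,.0481,.049]).round().astype(int)
    F=q['frame'][v-14:v+15,u-14:u+15]; hs=cv2.cvtColor(F,cv2.COLOR_BGR2HSV)
    m=cv2.inRange(hs,(0,0,150),(180,60,255)); n_,l,s,ce=cv2.connectedComponentsWithStats(m); k=max(range(1,n_),key=lambda i:s[i,4])
    h=cv2.convexHull(np.argwhere(l==k)[:,::-1].astype(np.int32)); T=np.zeros_like(m); cv2.fillConvexPoly(T,h,1)
    a=np.argwhere(T).mean(0)[::-1]+[u-14,v-14]; p=ray(q,*a,.049)[:2]; print(n,a,p.round(4),'mat mm',((p-M)@X*1000).round(1),((p-M)@Y*1000).round(1),'area',T.sum())
cv2.imwrite('pics/p3.png',np.hstack([cv2.resize(c['frame'][130:270,250:470],(440,280)),cv2.resize(d['frame'][80:280,210:480],(351,260))[:280] if 0 else cv2.resize(d['frame'][80:280,210:480],(360,280))]))
E
```

```text
t25.30 tcp [ 0.5726 -0.3208  0.1621] yaw 172.5 tilt -1.0000 | turn 0.0 then cm x 0.11 y -0.13 z 10.21 w 0.0561 f 0.0 j6 8 F [-0.2  1.1 -0.1]
top [304.16666667 192.7027027 ] [0.5514 0.048 ] mat mm -45.6 -0.2 area 222
side [304.46341463 197.4912892 ] [0.5513 0.048 ] mat mm -45.8 -0.1 area 287
```

View pics/p3.png

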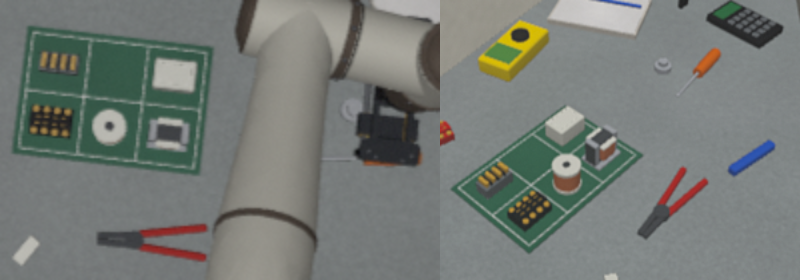

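The coil is centred (mat −45.7, −0.2 mm) and upright. The cap is at side crop (663,65), and the screwdriver is clear of the fingers. Descending on the cap.

>>> {"method": "step_arm", "body": {
  "targets": "0.1 -0.1 2 0;0 0 3.3 0;0 0 3.3 0;0 0 3 0;0 0 1.8 0;0 0 1.2 0;0 0 0.6 0;0 0 0.2 0;0 0 0 0;0 0 0 0;0 0 0 0"
}}

```text
time_s: 26.32
tcp_pos: [0.5747, -0.3235, 0.0102]
ee_rot: [[-0.131, -0.991, 0.003], [-0.991, 0.131, -0.001], [0.001, -0.003, -1.0]]
wrist_force: [0.3, 0.6, 0.4]
gripper_width: 0.641
gripper_force: 0.0
```

```bash
python3 -c "
from h import *
go(.5737,-.322,.003,172.5)"
```

```text
t26.32 tcp [ 0.5747 -0.3235  0.0102] yaw 172.5 tilt -1.0000 | turn 0.0 then cm x -0.14 y 0.12 z 0.72 w 0.0558 f 0.0 j6 8 F [0.3 0.6 0.4]
```

>>> {"method": "step_arm", "body": {
  "targets": "-0.1 0 0.4 0;0 0 0.1 0;0 0 0 0;0 0 0 0;0 0 0 0"
}}

```text
time_s: 26.73
tcp_pos: [0.5738, -0.3223, 0.0036]
ee_rot: [[-0.131, -0.991, 0.0], [-0.991, 0.131, -0.0], [0.0, -0.0, -1.0]]
wrist_force: [-0.1, -0.0, 0.5]
gripper_width: 0.646
gripper_force: 0.0
```

>>> {"method": "step_arm", "body": {
  "targets": "0 0 0 0;0 0 0 0;0 0 0 0;0 0 0 0;0 0 0 0;0 0 0 0;0 0 0 0;0 0 0 0;0 0 0 0",
  "claw": 1.5
}}

```text
time_s: 27.48
tcp_pos: [0.5739, -0.3223, 0.0036]
ee_rot: [[-0.131, -0.991, 0.0], [-0.991, 0.131, -0.0], [0.0, -0.0, -1.0]]
wrist_force: [0.3, -0.6, -0.8]
gripper_width: 0.399
gripper_force: 30.0
```

```bash
python3 -c "
from h import *
go(.5737,-.322,.16,172.5)"
```

```text
t27.48 tcp [ 0.5739 -0.3223  0.0036] yaw 172.5 tilt -1.0000 | turn -0.0 then cm x -0.03 y 0.02 z -15.64 w 0.0347 f 30.0 j6 8 F [ 0.3 -0.6 -0.8]
```

>>> {"method": "step_arm", "body": {
  "targets": "0 0 -1 0;0 0 -2 0;0 0 -3.3 0;0 0 -3.3 0;0 0 -3 0;0 0 -2 0;0 0 -1 0;0 0 0 0;0 0 0 0"
}}

```text
time_s: 28.23
tcp_pos: [0.5732, -0.3218, 0.1591]
ee_rot: [[-0.131, -0.991, -0.001], [-0.991, 0.131, 0.001], [-0.001, 0.001, -1.0]]
wrist_force: [-0.2, -0.0, -2.1]
gripper_width: 0.398
gripper_force: 30.0
```

>>> {"method": "step_arm", "body": {
  "targets": "-2.4 0.4 0 0;-3.4 0.7 0 0;-3.6 0.7 0 0;-3.6 0.7 0 0;-3.6 0.7 0 0;-3.6 0.7 0 0;-3.6 0.7 0 0;-3.6 0.7 0 0;-3.4 0.7 0 0;-3 0.6 0 0;-1.7 0.3 0 0;-0.8 0.1 0 0"
}}

```text
time_s: 29.23
tcp_pos: [0.5503, 0.0488, 0.1573]
ee_rot: [[-0.128, -0.992, -0.004], [-0.992, 0.128, -0.001], [0.002, 0.004, -1.0]]
wrist_force: [-0.3, -0.4, -0.2]
gripper_width: 0.402
gripper_force: 30.0
```

>>> {"method": "step_arm", "body": {
  "targets": "0 0 0 0;0 0 0 0;0 0 0 0"
}}

```text
time_s: 29.48
tcp_pos: [0.5514, 0.0456, 0.1587]
ee_rot: [[-0.132, -0.991, -0.002], [-0.991, 0.132, -0.001], [0.001, 0.002, -1.0]]
wrist_force: [-0.3, -0.3, -0.9]
gripper_width: 0.398
gripper_force: 30.0
```

```bash
python3 - <<'E'
from h import *
go(.5514,.048,.0536,172.5)
d=cap('side','s4.png'); u,v=proj(d,sense()['tcp_pos']).astype(int); print(u,v)
cv2.imwrite('pics/p4.png',cv2.resize(d['frame'][v-60:v+60,u-80:u+80],(640,480),interpolation=2))
E
```

```text
t29.48 tcp [0.5514 0.0456 0.1587] yaw 172.4 tilt -1.0000 | turn -0.1 then cm x -0.23 y 0.04 z 10.51 w 0.0346 f 30.0 j6 -29 F [-0.3 -0.3 -0.9]
303 160
```

View pics/p4.png

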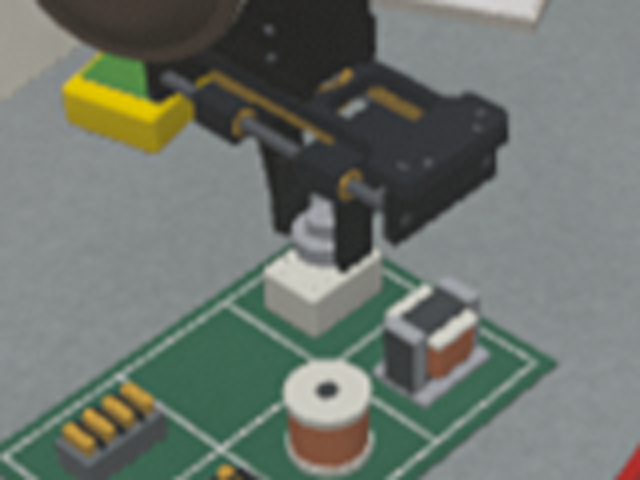

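The cap is held upright between the fingertips (crop 318,235), above the coil (328,400). Lowering it.

>>> {"method": "step_arm", "body": {
  "targets": "-0.2 0 2 0;0 0 3 0;0 0 2 0;0 0 1.2 0;0 0 0.8 0;0 0 0.5 0;0 0 0.2 0;0 0 0 0;0 0 0 0;0 0 0 0"
}}

```text
time_s: 30.37
tcp_pos: [0.5527, 0.0489, 0.0635]
ee_rot: [[-0.131, -0.991, 0.002], [-0.991, 0.131, 0.001], [-0.001, -0.002, -1.0]]
wrist_force: [0.5, 0.8, -0.3]
gripper_width: 0.402
gripper_force: 30.0
```

```bash
python3 -c "
from h import *
go(.5514,.048,.0530,172.5)"
```

```text
t30.37 tcp [0.5527 0.0489 0.0635] yaw 172.5 tilt -1.0000 | turn -0.0 then cm x 0.11 y 0.12 z 1.05 w 0.0349 f 30.0 j6 -29 F [ 0.5  0.8 -0.3]
```

>>> {"method": "step_arm", "body": {
  "targets": "0.1 0 0.4 0;0 0 0.2 0;0 0 0.1 0;0 0 0 0;0 0 0 0;0 0 0 0"
}}

```text
time_s: 30.87
tcp_pos: [0.552, 0.0478, 0.0556]
ee_rot: [[-0.131, -0.991, 0.0], [-0.991, 0.131, -0.0], [0.0, -0.0, -1.0]]
wrist_force: [0.2, 0.8, -0.7]
gripper_width: 0.398
gripper_force: 30.0
```

```bash
python3 -c "
from h import *
go(.5514,.048,.0530,172.5)"
```

```text
t30.87 tcp [0.552  0.0478 0.0556] yaw 172.5 tilt -1.0000 | turn -0.0 then cm x -0.01 y 0.07 z 0.26 w 0.0347 f 30.0 j6 -29 F [ 0.2  0.8 -0.7]
```

>>> {"method": "step_arm", "body": {
  "targets": "0 0 0.1 0;0 0 0.1 0;0 0 0 0;0 0 0 0;0 0 0 0"
}}

```text
time_s: 31.28
tcp_pos: [0.552, 0.0478, 0.0535]
ee_rot: [[-0.131, -0.991, -0.0], [-0.991, 0.131, 0.0], [-0.0, 0.0, -1.0]]
wrist_force: [0.1, -0.5, -1.1]
gripper_width: 0.401
gripper_force: 30.0
```

>>> {"method": "step_arm", "body": {
  "targets": "0 0 0 0;0 0 0 0;0 0 0 0;0 0 0 0;0 0 0 0;0 0 0 0;0 0 0 0;0 0 0 0",
  "claw": 6
}}

```text
time_s: 31.95
tcp_pos: [0.552, 0.0478, 0.0536]
ee_rot: [[-0.131, -0.991, 0.0], [-0.991, 0.131, 0.0], [-0.0, -0.0, -1.0]]
wrist_force: [-0.2, 0.1, 1.3]
gripper_width: 0.689
gripper_force: 0.0
```

>>> {"method": "step_arm", "body": {
  "targets": "0 0 -1 0;0 0 -2 0;0 0 -3 0;0 0 -3 0;0 0 -3 0;0 0 -2 0;0 0 0 0"
}}

```text
time_s: 32.53
tcp_pos: [0.5549, 0.0483, 0.2]
ee_rot: [[-0.13, -0.991, 0.011], [-0.992, 0.13, 0.002], [-0.004, -0.011, -1.0]]
wrist_force: [1.0, -0.5, 0.7]
gripper_width: 0.689
gripper_force: 0.0
```

>>> {"method": "step_arm", "body": {
  "targets": "2 0 0 0;3.3 0 0 0;3.3 0 0 0;3.3 0 0 0;3.3 0 0 0;3.3 0 0 0;3.3 0 0 0;2 0 0 0;1 0 0 0;0 0 0 0;0 0 0 0;0 0 0 0"
}}

```text
time_s: 33.53
tcp_pos: [0.5196, -0.1972, 0.1935]
ee_rot: [[-0.13, -0.992, -0.0], [-0.992, 0.13, 0.0], [-0.0, 0.0, -1.0]]
wrist_force: [-0.5, -0.1, -0.2]
gripper_width: 0.687
gripper_force: 0.0
```

```bash
python3 - <<'E'
from h import *
c=cap('top','t5.png'); d=cap('side','s5.png')
cv2.imwrite('pics/p5.png',np.hstack([cv2.resize(c['frame'][140:220,250:360],(440,320),interpolation=2),cv2.resize(d['frame'][140:260,210:370],(352,264),interpolation=2) if 0 else cv2.resize(d['frame'][150:260,220:344],(360,320),interpolation=2)]))
print(sense()['time_s'],sense()['wrist_force'])
E
```

```text
33.6333 [0.44290141 0.15310218 0.18176248]
```

View pics/p5.png

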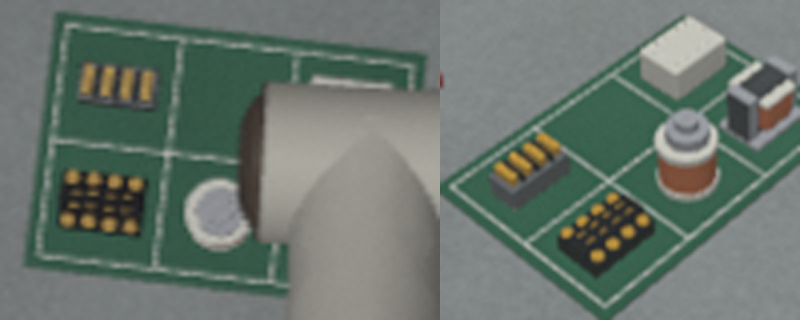

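The cap sits centred, knob up, on the coil (side crop 686,125). The contacts and cover stand in their squares and the arm is clear, so I hand in.

```bash
python3 -c "
from h import *
print(r.finish_job())"
```

```text
the job is handed in; nothing more can be done
None
```

The job is handed in at about 34 s: contact block, dust cover, coil and pole cap all stood in place in the last pictures, with the pliers and screwdriver not touched; the hand-in call returned no verdict.

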